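# Clear the broken buckle and hold the pull tester at its proof load

## Robot

A 6-joint arm with a two-finger parallel gripper is mounted at the origin on the work surface. World frame = base frame: x ahead of the robot, y to its left, z up, the work surface at z = 0. Lengths are in m, angles in rad, forces in N, time in s.
With the tool pointing down it reaches from about 0.325 to 0.875 m from the base axis. Payload 4.4 kg.
Tool frame: the origin (TCP) lies on the centre line of the jaws, within the pads' length; the fingertips stand 11 mm ahead of it and the grasp point (between the pads) lies 8 mm behind it; z points along the fingers, y is the direction in which the jaws open and shut (so a half turn about z gives the same grasp; the last joint's range is limited). The gripper opens to 85 mm and grips with 20 to 120 N. Pads are 22 mm wide; open, the fingers measure 114 mm over their backs; the gripper's body (76 mm by 85 mm) begins 54 mm behind the grasp point. The pads swing forward as they close: fully open they stand 13 mm farther back than shut.
Start: joints at [-1.361, 0.207, 1.542, -0, 1.393, -0.15], TCP at [0.202, -0.538, 0.242] pointing down, gripper open.
Joint ranges: [-2.73, 2.73], [-0.86, 2.22], [0.23, 2.46], [-1.11, 4.25], [0.08, 2.63], [-2.82, 2.82]. Speed limits (rad/s): [2.79, 2.79, 3.14, 3.14, 3.14, 3.14].

## Interface

Orientations are given as a unit quaternion [w, x, y, z].
In Python, from cell import ctrl gives the robot as it stands.
- The arm moves only by the tool send_rows, never from a script. Its argument "deltas" is a list of rows, each a list of 2 entries, a list of its own where there are three numbers: the shift along the tool's x, y, z in m, then the turn, a rotation vector about the tool's x, y, z in degrees. In form: [[[dx, dy, dz], [ax, ay, az]], ...]. A call has 1 to 12 rows; each row shifts and turns the pose as measured when the row begins, along the tool's axes as they then stand; what a row does not reach is not made up. A row lasts 1/10 s, in which the tool goes at most 50 mm and 8.59 degrees, less where a joint would pass 70% of its speed; a pose out of reach is approached as far as the arm can. A call with a gripper value outside its range is refused whole. "gripper" is the closure, from 0 (fully open) to 1 (shut), set as the call begins (left out, the last holds). The fingers move at their own pace and stop on an object; "newtons" is the grip in N (left out, the last holds). Time passes only in rows, so rows that do not move let the fingers close. It gives the time, the measured TCP pose, the force and the opening at its end, in the units of the state.
- ctrl.state(): the state, without advancing time (a new reading comes with each control period).
- ctrl.grab_frame(name): name is "scene" or "side" or "wrist"; returns the picture (480x640x3 uint8, blue, green, red); there is no depth.
- ctrl.camera_params(name): a dict with "K" (3x3 intrinsics, pixels), "k1" (the pictures are not rectified: a ray, as slopes to the right and down, at radius r is drawn at 1 + k1 r^2 times it, then the intrinsics apply), "position" and "orientation" of the camera in the world. Camera axes: x right, y down, z forward; pixel columns grow to the right and rows downward; lengths in m; the calibration is good to about 2 mm. A picture is of the moment at which its call begins: read the wrist's pose just before it. camera_params takes no time and is no camera call; for the wrist camera it gives the pose at the moment of the call.
- ctrl.close_job(): hands the job in, once; it reports no verdict.
The state is a dict: "time": time; "joint_positions": joint angles; "qvel": joint speeds; "tau": joint torques, N m; "ee_pos": TCP position; "tool_rot": TCP orientation; "ft_force": force on the tool from outside, world axes, zero at the start; "torque": the same for the moment, N m; "opening": finger opening in m.
Only numpy, scipy, OpenCV 4.12 (cv2) and the standard library are available. Lean on these libraries where they do the work, as an engineer would, in place of code of your own. Each camera call takes 0.05 s, during which the arm holds its last target.

## Task

The next strap buckle is pinned in the bench pull tester, but the broken half of the last one still lies on the tester's bed in front of the handle: pick it up and drop it into the wire reject basket. Then pull the tester's spring-loaded handle slowly out until its pointer is level with the set marker on the scale, without running on well past it, and hold the proof load there: finish while still holding the handle, with the pointer at the marker. Leave the other things on the table where they lie.

Things in the scene. Friction and masses are not known exactly. Their poses are not given: they have to be found in the camera images.
- tester: bench pull tester, fixed: flat aluminium bed 450 x 196 mm, its top 20 mm above the table, two rails 8 mm high along it (110 mm clear between them), spring barrel and the whole buckle under test at the far end. Origin on the table on the centre line, 200 mm from the bed's near end; +x runs along the bed away from the operator (the pull goes along -x), +y to the side with the scale
- handle: the tester's pull handle, in one piece with the crosshead: a level black bar, 14 mm thick, 90 mm between its legs, lying across the bed. Origin at the middle of the bar, 50 mm above the table, 30 mm above the bed; y along the bar. Can be taken from above, a finger on each side. Slides along the tester's -x only, 95 mm from home to its stop; starts at home
- crosshead_mid (a point): middle of the aluminium crosshead block (30 x 136 x 30 mm, top 62 mm above the table), 60 mm behind the bar; its front face is 45 mm behind the bar. It moves with the handle. A spring pulls it home at all times: about 1.6 N at home plus 130 N per metre of travel (7 to 12 N at the marker); let go, it runs home
- pointer_tip (a point): tip of the black pointer (4 mm wide) on the crosshead, 36 mm above the table, reaching over the graduated steel scale, 80 mm to the +y side of the tester's centre line; it moves with the handle and lies 60 mm behind the bar
- marker: set marker clipped to the scale's outer edge, fixed: black clip 16 mm wide, 20 mm high, with a steel thumb screw and a black nose (4 mm wide) pointing at the scale. Origin at the nose's tip, axes as the tester's. The pointer is level with it when its tip has x = 0 in this frame (positive before the marker, negative past it); this takes 45 to 75 mm of pull
- reject_center (a point): centre of the broken buckle half: black plastic, 36 (x) x 42 (y) x 12 mm thick, one corner of its strap bar at the -x end snapped off; lies flat on the tester's bed between the rails, in front of the handle (this point 26 mm above the table). +x points to its open mouth, z up; best gripped across its 42 mm (along y), up to 8 mm to the +x side of this point. About 30 g
- basket: reject basket of bright steel wire, open on top, 170 (x) x 150 (y) mm, 75 mm high, walls 4 mm; fixed. Origin on the table under its centre. It stands left or right of the tester, the grey parts tray on the other side
- tray: grey plastic tray of good buckle parts, 170 x 150 mm, 50 mm high, one divider; not the reject container; fixed. Origin on the table under its centre
- spare_buckle: bystander: a whole black buckle socket half, same size as the broken one but with its strap bar complete, lying on the table beside the tester; origin under its centre
- controller: bystander: black hand controller with a copper face, about 110 x 34 x 18 mm, on the table beside the tester; origin on the table under it
- tape_roll: bystander: roll of brown tape lying flat, 76 mm across, 24 mm high; origin under its centre
- caliper: bystander: caliper lying flat, 150 mm long, about 60 mm over the jaws; origin under its centre
Not all that is in view belongs to the job. Leave any orange or yellow look-alike of the part that bears reject_center alone.

How it is judged:
On the way, in this order (a step that is already met when the one before it is completed fails the run):
1. the broken buckle half lies in the wire basket (x of reject_center in the frame of basket between -0.085 and 0.085 m and y of reject_center in the frame of basket between -0.075 and 0.075 m and z of reject_center in the frame of basket between 0 and 0.06 m), for 0.3 s.
2. the handle is pulled out so that the pointer is level with the marker (within 5 mm), held still by the fingers (x of pointer_tip in the frame of marker between -0.005 and 0.005 m and contact force between the fingers and handle above 3 N and linear speed of handle below 0.01 m/s), for 0.5 s.
At the end, for the whole second after the job is handed in: the broken buckle half lies inside the wire basket (below 60 mm over its underside), and the fingers hold the handle against its spring (at least 3 N) with the pointer tip within 5 mm of the marker's nose along the scale, slower than 10 mm/s, through the last second (all of step 1 and all of step 2); the arm keeps its last pose, push and grip.
It fails at once if the handle is pulled more than 12 mm past the marker (overload) (x of pointer_tip in the frame of marker below -0.012 m).
It fails at once if the spare buckle, controller, tape roll or caliper is moved by more than 30 mm (distance of any of spare_buckle, controller, tape_roll, caliper from where it was at the start of the episode above 0.03 m).
It also fails if it takes over 54 s, if anything falls off the work surface, if the arm or the gripper's body presses on something with over 40 N, if the wrist force passes 120 N, or if a joint passes its speed limit or range.

## Working session

There is one attempt and no reset: what is moved stays moved. The work goes in short steps, Python scripts to look and compute and a tool call to move; the robot and the scene stay as the last step left them, time stands still between calls to the robot, and variables do not carry over. Pictures are saved under pics/ and viewed, and the job is handed in when it is done.

Besides the shell and the picture viewer there is one more tool, called after "Request:" in YAML: its name, and indented under it one key for each argument. send_rows: Moves the arm, as the interface text tells. Its arguments: {"type":"object","properties":{"deltas":{"type":"array"},"gripper":{"type":"number"},"newtons":{"type":"number"}},"required":["deltas"]}

```bash
ls; mkdir -p pics
python3 - <<'E'
from cell import ctrl
import cv2
s=ctrl.state();print(s)
for n in("scene","side","wrist"):
    p=ctrl.camera_params(n);print(n,p)
    cv2.imwrite(f"pics/{n}0.png",ctrl.grab_frame(n))
E
```

```text
pics
{'time': 0.0, 'joint_positions': array([-1.36146863e+00,  2.07433173e-01,  1.54296879e+00,  4.60531513e-05,
        1.39353498e+00, -1.50493688e-01]), 'qvel': array([-2.09096171e-03, -2.43858109e-05, -8.93948557e-04,  2.11465372e-03,
       -2.18824338e-04, -1.00240579e-03]), 'tau': array([-1.05988991e-03, -3.83037758e+01, -2.91596711e+01, -2.09491291e-04,
        1.05798521e-02,  4.48089864e-06]), 'ee_pos': array([ 0.20231059, -0.53743623,  0.24111125]), 'tool_rot': array([-1.17230062e-03,  9.83859733e-01,  1.78937562e-01, -1.18247319e-05]), 'ft_force': array([-0.74576644,  0.38852658,  0.70142444]), 'torque': array([ 0.02709124, -0.00995492, -0.06522293]), 'opening': 0.08522168094641014}
scene {'K': array([[518.72652002,   0.        , 315.39891204],
       [  0.        , 518.72652002, 237.44488976],
       [  0.        ,   0.        ,   1.        ]]), 'k1': -0.019507866047723445, 'position': array([ 1.33224443, -0.42731316,  0.96455366]), 'orientation': array([-0.32833004,  0.8063397 ,  0.45121688, -0.19600766])}
side {'K': array([[475.30160252,   0.        , 314.64490749],
       [  0.        , 475.30160252, 237.10295458],
       [  0.        ,   0.        ,   1.        ]]), 'k1': -0.0636392180739758, 'position': array([0.34331066, 0.59296993, 0.72280057]), 'orientation': array([ 0.0631725 , -0.15663542,  0.91382662, -0.36931759])}
wrist {'K': array([[356.79234279,   0.        , 322.40380864],
       [  0.        , 356.79234279, 245.85780027],
       [  0.        ,   0.        ,   1.        ]]), 'k1': -0.021602579765194294, 'position': array([ 0.26289637, -0.51473372,  0.37255337]), 'orientation': array([ 0.10701793,  0.81531336, -0.56402815, -0.0753892 ])}
```

View pics/scene0.png

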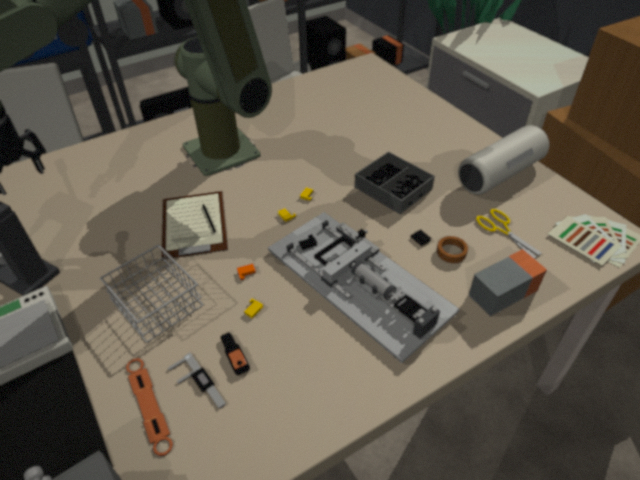

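View pics/side0.png

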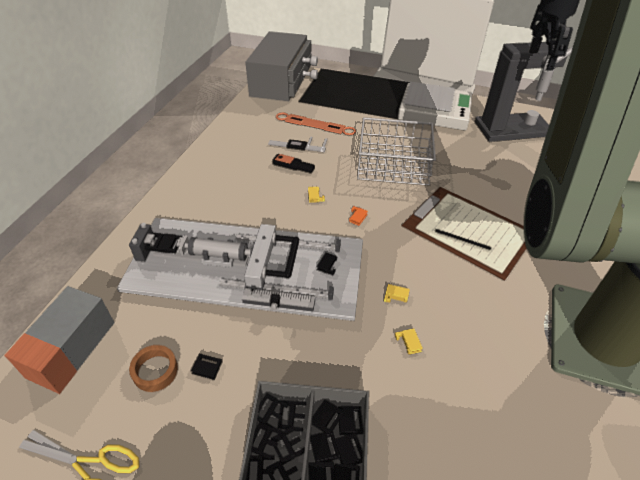

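View pics/wrist0.png

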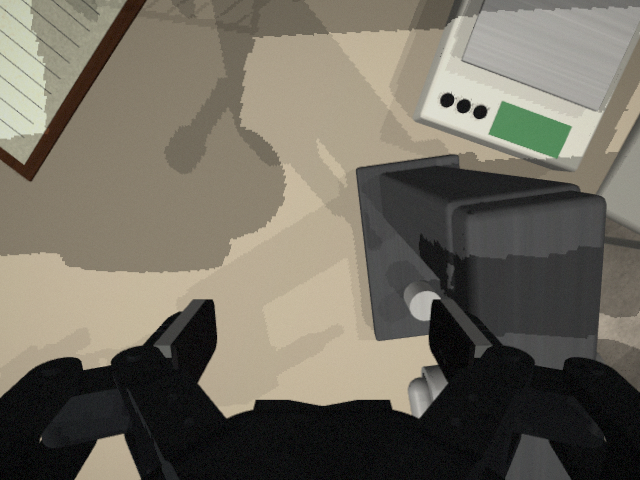

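Scene: the broken half candidate is at side (327,263), on the bed in front of the bar. Look-alikes: spare buckle (207,365), orange (358,215), yellow (316,194), (397,293) and (409,341), and the parts in the grey tray around (305,430). The basket is at (395,150) and the marker is near (275,303). Next is a close crop to check the choice.

```bash
cat > h.py <<'E'
import numpy as np,cv2
from cell import ctrl
from scipy.spatial.transform import Rotation as R
def rot(q): return R.from_quat(np.roll(q,-1)).as_matrix()
def ray(p,uv):
    d=np.array([[p["k1"],0,0,0]])
    n=cv2.undistortPoints(np.array([[uv]],float),p["K"],np.array([p["k1"],0,0,0,0.]))[0,0]
    return p["position"],rot(p["orientation"])@np.array([n[0],n[1],1])
def plane(p,uv,z):
    o,d=ray(p,uv); return o+d*(z-o[2])/d[2]
def proj(p,X):
    c=rot(p["orientation"]).T@(np.array(X)-p["position"])
    x=c[:2]/c[2]; x=x*(1+p["k1"]*(x@x)); return p["K"][:2,:2]@x+p["K"][:2,2]
E
python3 - <<'E'
import cv2
i=cv2.imread("pics/side0.png")
cv2.imwrite("pics/c1.png",cv2.resize(i[205:325,110:370],None,fx=3,fy=3,interpolation=cv2.INTER_CUBIC))
cv2.imwrite("pics/c2.png",cv2.resize(i[225:315,230:370],None,fx=5.7,fy=5.7,interpolation=cv2.INTER_CUBIC))
cv2.imwrite("pics/c3.png",cv2.resize(i[100:220,310:460],None,fx=4,fy=4,interpolation=cv2.INTER_CUBIC))
i=cv2.imread("pics/scene0.png")
cv2.imwrite("pics/c4.png",cv2.resize(i[205:360,260:460],None,fx=3.8,fy=3.8,interpolation=cv2.INTER_CUBIC))
E
```

```text
(no output)
```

View pics/c1.png

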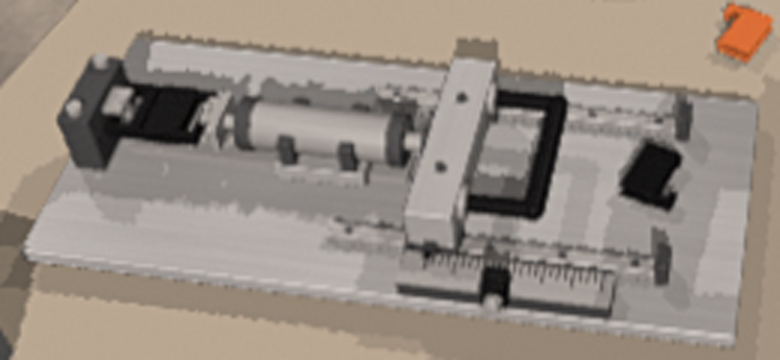

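View pics/c2.png

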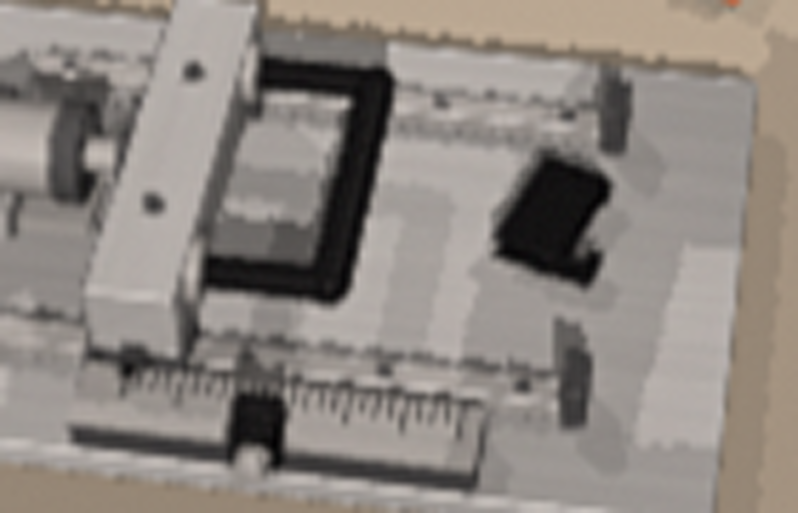

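View pics/c3.png

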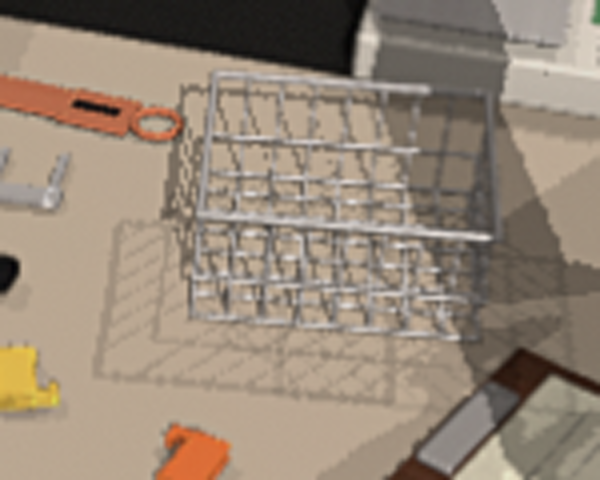

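View pics/c4.png

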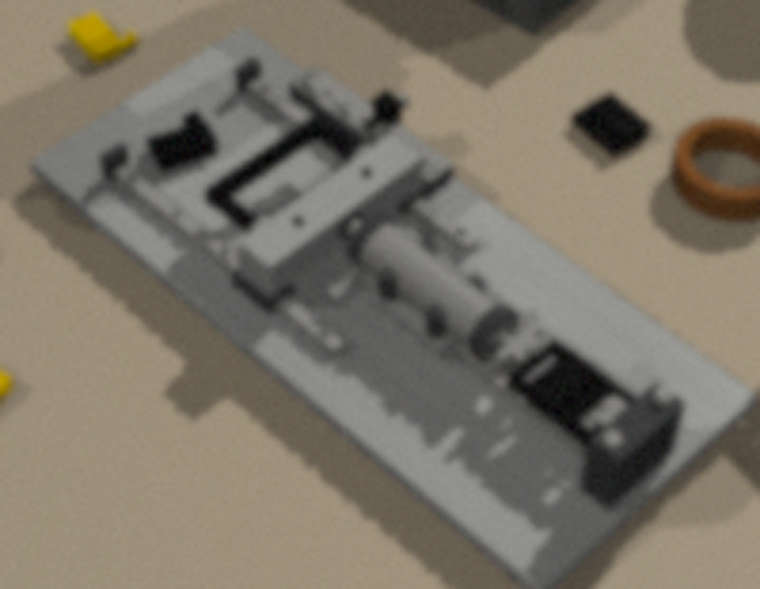

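Run:
```python
from h import *
s=ctrl.camera_params("side"); c=ctrl.camera_params("scene")
f2=lambda x,y:(x/5.7+230-.4,y/5.7+225-.4)
f1=lambda x,y:(x/3+110-.3,y/3+205-.3)
f3=lambda x,y:(x/4+310-.4,y/4+100-.4)
f4=lambda x,y:(x/3.8+260-.4,y/3.8+205-.4)
def show(n,p,uv,z): print(n,plane(p,uv,z).round(4))
show("bed near -y",s,f1(757,97),.02);show("bed near +y",s,f1(737,338),.02);show("bed far +y",s,f1(28,252),.02)
show("sc near-left(-y)",c,f4(32,168),.02);show("sc near +y",c,f4(240,30),.02);show("sc far+y",c,f4(752,395),.02);show("sc far -y",c,f4(540,585),.02)
for q in[(545,150),(610,182),(497,248),(592,283)]: show("rej",s,f2(*q),.032)
for q in[(150,147),(178,168),(215,150),(190,115)]: show("rej sc",c,f4(*q),.032)
for q in[(392,72),(345,300),(360,85),(320,285)]: show("bar",s,f2(*q),.057)
for q in[(212,192),(320,122)]: show("bar sc",c,f4(*q),.057)
for q in[(212,74),(495,95),(492,237),(200,213)]: show("bask",s,f3(*q),.075)
show("marker nose?",s,f2(258,395),.036);show("pointer",s,f2(128,365),.036)
```

```text
bed near -y [ 0.4773 -0.0799  0.02  ]
bed near +y [0.4354 0.1151 0.02  ]
bed far +y [0.8711 0.2025 0.02  ]
sc near-left(-y) [ 0.4857 -0.0788  0.02  ]
sc near +y [0.4437 0.1094 0.02  ]
sc far+y [0.8792 0.1975 0.02  ]
sc far -y [0.9157 0.0116 0.02  ]
rej [ 0.5332 -0.0077  0.032 ]
rej [ 0.5076 -0.001   0.032 ]
rej [0.5342 0.0396 0.032 ]
rej [0.4997 0.0434 0.032 ]
rej sc [ 0.521 -0.008  0.032]
rej sc [ 0.5475 -0.0021  0.032 ]
rej sc [0.5463 0.0269 0.032 ]
rej sc [0.5092 0.0297 0.032 ]
bar [ 0.5871 -0.0027  0.057 ]
bar [0.5655 0.096  0.057 ]
bar [0.5951 0.0067 0.057 ]
bar [0.5752 0.0929 0.057 ]
bar sc [ 0.5979 -0.0059  0.057 ]
bar sc [0.582  0.0858 0.057 ]
bask [ 0.5763 -0.4298  0.075 ]
bask [ 0.4039 -0.467   0.075 ]
bask [ 0.3814 -0.3191  0.075 ]
bask [ 0.5437 -0.2849  0.075 ]
marker nose? [0.5843 0.1255 0.036 ]
pointer [0.6281 0.1284 0.036 ]
```

Request:
send_rows:
  deltas:
    - [[0.034,-0.03,0],[0,0,0]]
    - [[0.034,-0.03,0],[0,0,0]]
    - [[0.034,-0.03,0],[0,0,0]]
    - [[0.034,-0.03,0],[0,0,0]]
    - [[0.034,-0.03,0],[0,0,0]]
    - [[0.034,-0.03,0],[0,0,0]]
    - [[0.034,-0.03,0],[0,0,0]]
    - [[0.034,-0.03,0],[0,0,0]]
    - [[0.034,-0.03,0],[0,0,0]]
    - [[0.034,-0.03,0],[0,0,0]]
    - [[0.034,-0.03,0],[0,0,0]]
    - [[0.034,-0.03,0],[0,0,0]]
  gripper: 0

```text
time: 1.35
ee_pos: [0.4637, -0.0437, 0.2388]
tool_rot: [-0.001, 0.985, 0.172, 0.0]
ft_force: [0.4, -0.7, -0.3]
opening: 0.0852
```

Request:
send_rows:
  deltas:
    - [[0.008,-0.035,0],[0,0,7]]
    - [[0,-0.03,0],[0,0,7]]
    - [[0,0,0],[0,0,6]]
    - [[0,0,0],[0,0,0]]
    - [[0,0,0],[0,0,0]]

```text
time: 1.85
ee_pos: [0.4529, 0.0301, 0.2378]
tool_rot: [-0.003, 1.0, -0.001, -0.001]
ft_force: [0.4, 0.3, 0.6]
opening: 0.0854
```

Run:
```python
from h import *
import pickle
s=ctrl.state();print(s["ee_pos"],s["tool_rot"])
p=ctrl.camera_params("wrist");pickle.dump(p,open("w1.pkl","wb"))
cv2.imwrite("pics/w1.png",ctrl.grab_frame("wrist"))
```

```text
[0.45290951 0.03010128 0.23775151] [-2.55173438e-03  9.99995360e-01 -1.43322481e-03 -8.45659218e-04]
```

View pics/w1.png

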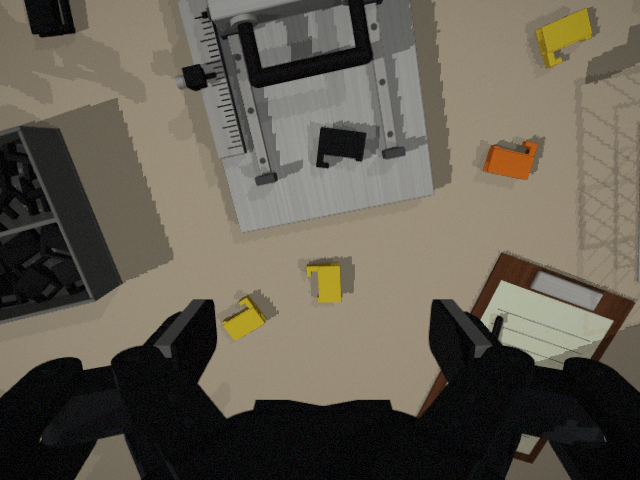

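The wrist view shows the broken half at (341,146), the bar running from (255,80) to (368,58), the marker clip at (195,76) with its nose towards the scale, and the pointer near (206,13). Bed corners are at (241,233) and (433,192).

Run:
```python
from h import *
import pickle
p=pickle.load(open("w1.pkl","rb"));i=cv2.imread("pics/w1.png")
m=(i.max(2)<60).astype(np.uint8); sub=np.zeros_like(m);sub[118:175,305:378]=m[118:175,305:378]
cs,_=cv2.findContours(sub,0,2);k=max(cs,key=cv2.contourArea)[:,0]
for z in(.032,.02):
    P=np.array([plane(p,(float(a),float(b)),z)[:2] for a,b in k])*1000
    r=cv2.minAreaRect(P.astype(np.float32));print("rej",z,r[0],r[1],r[2]); print(cv2.boxPoints(r).round(1).tolist())
A=plane(p,(241,233),.02);B=plane(p,(433,192),.02);print("bed near",A,B,np.linalg.norm(A-B),(A+B)/2)
v=B-A;print("yaw",np.degrees(np.arctan2(v[0],-v[1])))
for q in[(254,78),(368,58),(250,86),(369,64)]:print("bar",q,plane(p,q,.05).round(4))
for q in[(206,13)]:print("pt",plane(p,q,.036).round(4))
cv2.imwrite("pics/w1c.png",cv2.resize(i[0:180,160:400],None,fx=3.3,fy=3.3,interpolation=cv2.INTER_CUBIC))
```

```text
rej 0.032 (517.80322265625, 14.319591522216797) (41.818355560302734, 35.329524993896484) 83.07418823242188
[[497.70001220703125, -4.300000190734863], [532.7999877929688, -8.600000381469727], [537.9000244140625, 32.900001525878906], [502.79998779296875, 37.20000076293945]]
rej 0.02 (517.80126953125, 13.787211418151855) (43.30766296386719, 36.58769607543945) 83.07425689697266
[[497.0, -5.5], [533.4000244140625, -9.899999618530273], [538.5999755859375, 33.099998474121094], [502.29998779296875, 37.5]]
bed near [0.43682525 0.11306281 0.02      ] [ 0.47756384 -0.07668715  0.02      ] 0.1940739070569388 [0.45719455 0.01818783 0.02      ]
yaw 12.11724033738112
bar (254, 78) [0.5752 0.0872 0.05  ]
bar (368, 58) [ 0.59   -0.0065  0.05  ]
bar (250, 86) [0.5691 0.0908 0.05  ]
bar (369, 64) [ 0.5855 -0.0074  0.05  ]
pt [0.6283 0.1274 0.036 ]
```

View pics/w1c.png

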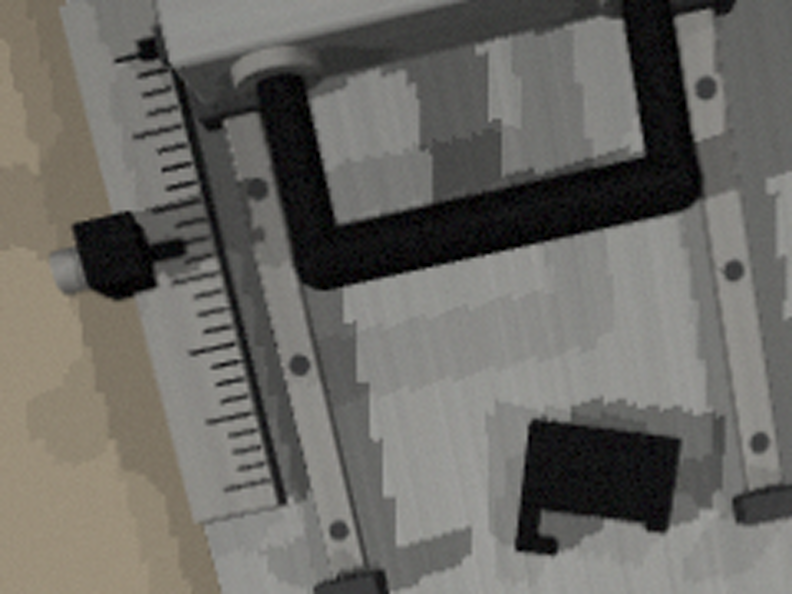

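Request:
send_rows:
  deltas:
    - [[0.035,0.008,0],[0,0,3.5]]
    - [[0.034,0.008,0],[0,0,3.5]]
    - [[0,0,0.04],[0,0,0]]
    - [[0,0,0.04],[0,0,0]]
    - [[0,0,0.04],[0,0,0]]
    - [[0,0,0.03],[0,0,0]]
    - [[0,0,0],[0,0,0]]
  gripper: 0.3

```text
time: 2.6
ee_pos: [0.5271, 0.0041, 0.0845]
tool_rot: [-0.002, 0.998, -0.066, 0.003]
ft_force: [-0.2, 1.1, 1.2]
opening: 0.0594
```

Run:
```python
from h import *
import pickle
s=ctrl.state();print(s["ee_pos"],s["tool_rot"],s["opening"])
Rm=rot(s["tool_rot"]);print(Rm.round(3))
print("tool delta",Rm.T@(np.array([.522,.0138,.04])-s["ee_pos"]), "yaw",np.degrees(np.arctan2(Rm[1,0],Rm[0,0])))
p=ctrl.camera_params("wrist");pickle.dump(p,open("w2.pkl","wb"))
cv2.imwrite("pics/w2.png",ctrl.grab_frame("wrist"))
```

```text
[0.52706046 0.00414636 0.08450744] [-0.00178675  0.9978355  -0.0656862   0.0025382 ] 0.059431706578755995
[[ 0.991 -0.131  0.005]
 [-0.131 -0.991  0.003]
 [ 0.005 -0.004 -1.   ]]
tool delta [-0.00649729 -0.00873341  0.04451096] yaw -7.533083835434655
```

View pics/w2.png

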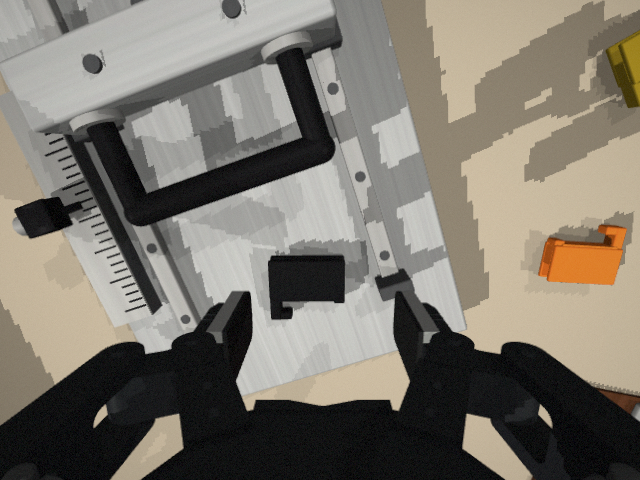

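Run:
```python
from h import *
import pickle
p=pickle.load(open("w2.pkl","rb"));i=cv2.imread("pics/w2.png")
m=(i.max(2)<50).astype(np.uint8); sub=np.zeros_like(m);sub[245:325,256:360]=m[245:325,256:360]
cs,_=cv2.findContours(sub,0,2);k=max(cs,key=cv2.contourArea)[:,0]
P=np.array([plane(p,(float(a),float(b)),.032)[:2] for a,b in k])*1000
r=cv2.minAreaRect(P.astype(np.float32));print("rej",r); print(cv2.boxPoints(r).round(1).tolist(),k.min(0),k.max(0))
# bar edges
for q in[(130,200),(326,138),(140,224),(334,155)]:print("bar",q,plane(p,q,.05).round(4))
print("nose",plane(p,(91,204),.036).round(4))
```

```text
rej ((519.9420776367188, 14.019545555114746), (41.3266487121582, 36.513309478759766), 82.71148681640625)
[[499.20001220703125, -4.199999809265137], [535.4000244140625, -8.800000190734863], [540.7000122070312, 32.20000076293945], [504.5, 36.79999923706055]] [268 256] [344 318]
bar (130, 200) [0.581  0.0882 0.05  ]
bar (326, 138) [ 0.5964 -0.0066  0.05  ]
bar (140, 224) [0.5692 0.0865 0.05  ]
bar (334, 155) [ 0.5886 -0.0092  0.05  ]
nose [0.5809 0.1167 0.036 ]
```

Request:
send_rows:
  deltas:
    - [[-0.006,-0.009,0.01],[0,0,0]]
    - [[0,0,0],[0,0,0]]
    - [[0,0,0.018],[0,0,0]]
    - [[0,0,0.015],[0,0,0]]
    - [[0,0,0],[0,0,0]]

```text
time: 3.15
ee_pos: [0.5318, 0.0132, 0.0515]
tool_rot: [-0.001, 0.998, -0.065, 0.013]
ft_force: [-0.7, 0.8, 0.0]
opening: 0.0599
```

Run:
```python
from h import *
s=ctrl.state();print(s["ee_pos"],s["ft_force"])
Rm=rot(s["tool_rot"])
print("tool delta",Rm.T@(np.array([.523,.0135,.034])-s["ee_pos"]))
cv2.imwrite("pics/w3.png",ctrl.grab_frame("wrist"))
cv2.imwrite("pics/s3.png",cv2.resize(ctrl.grab_frame("side")[190:320,200:400],None,fx=4,fy=4))
```

```text
[0.53183629 0.01321829 0.05146804] [-0.74899408  0.76485413  0.0070514 ]
tool delta [-0.00925905  0.00093179  0.01722479]
```

View pics/w3.png

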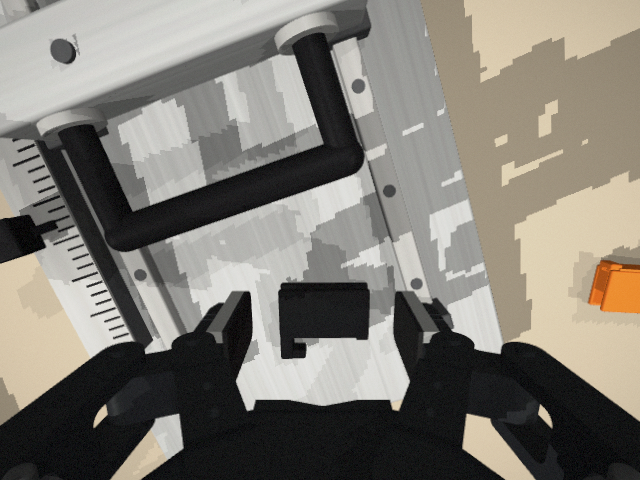

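View pics/s3.png

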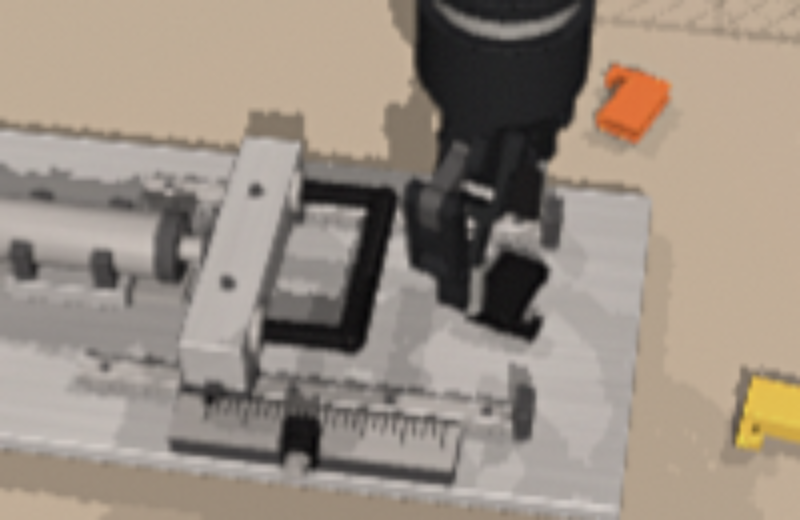

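Request:
send_rows:
  deltas:
    - [[-0.009,0.001,0],[0,-1.5,0]]
    - [[0,0,0],[0,0,0]]
    - [[0,0,0.01],[0,0,0]]
    - [[0,0,0],[0,0,0]]

```text
time: 3.65
ee_pos: [0.5263, 0.013, 0.0461]
tool_rot: [-0.001, 0.998, -0.065, 0.004]
ft_force: [-0.1, 0.6, -0.8]
opening: 0.0599
```

```bash
cat > st.py <<'E'
from h import *
import sys
s=ctrl.state();print(s["time"],s["ee_pos"].round(4),"f",s["ft_force"].round(1),"op",s["opening"])
Rm=rot(s["tool_rot"]);print("zaxis",Rm[:,2].round(4),"yaw",np.degrees(np.arctan2(Rm[1,0],Rm[0,0])).round(2))
if len(sys.argv)>3: print("tool delta",(Rm.T@(np.array(sys.argv[1:4],float)-s["ee_pos"])).round(4))
E
python3 st.py .523 .0135 .034
```

```text
3.65 [0.5263 0.013  0.0461] f [-0.1  0.6 -0.8] op 0.05985773464529293
zaxis [ 0.0089  0.0023 -1.    ] yaw -7.44
tool delta [-0.0034 -0.      0.0121]
```

Request:
send_rows:
  deltas:
    - [[-0.004,0,0.007],[0,-0.7,0]]
    - [[0,0,0.006],[0,0,0]]
    - [[0,0,0],[0,0,0]]

```text
time: 3.95
ee_pos: [0.5239, 0.0132, 0.0395]
tool_rot: [-0.001, 0.998, -0.065, -0.002]
ft_force: [-2.7, 0.1, 2.7]
opening: 0.0597
```

```bash
python3 st.py .523 .0135 .032;python3 - <<'E'
from h import *
cv2.imwrite("pics/w4.png",ctrl.grab_frame("wrist"))
E
```

```text
3.95 [0.5239 0.0132 0.0395] f [-2.7  0.1  2.7] op 0.05971884849311112
zaxis [-0.0047  0.0024 -1.    ] yaw -7.45
tool delta [-0.0009 -0.0001  0.0075]
```

View pics/w4.png

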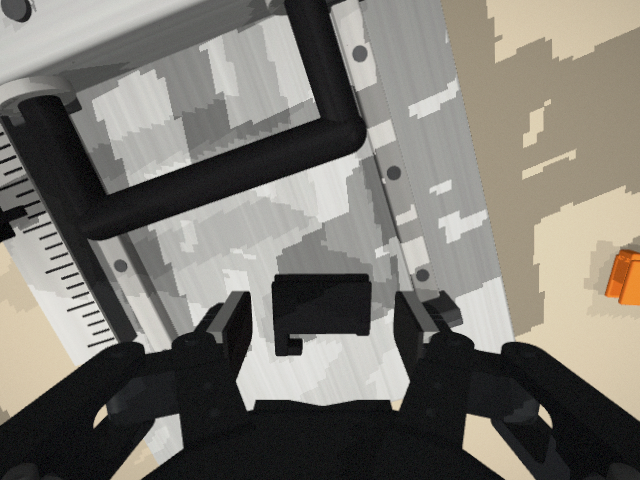

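Request:
send_rows:
  deltas:
    - [[-0.001,0,0.005],[0,0,0]]
    - [[0,0,0.003],[0,0,0]]
    - [[0,0,0],[0,0,0]]

```text
time: 4.3
ee_pos: [0.5247, 0.0131, 0.0396]
tool_rot: [-0.0, 0.998, -0.065, -0.002]
ft_force: [-0.6, 1.1, -0.2]
opening: 0.0597
```

```bash
python3 st.py .523 .0135 .032
```

```text
4.3 [0.5247 0.0131 0.0396] f [-0.6  1.1 -0.2] op 0.059650700385657326
zaxis [-4.7e-03  4.0e-04 -1.0e+00] yaw -7.44
tool delta [-0.0017 -0.0001  0.0076]
```

Request:
send_rows:
  deltas:
    - [[-0.002,0,0.008],[0,0,0]]

```text
time: 4.4
ee_pos: [0.5258, 0.0128, 0.0371]
tool_rot: [0.001, 0.998, -0.065, -0.0]
ft_force: [-14.3, 6.0, 64.8]
opening: 0.0599
```

```bash
python3 st.py .523 .0135 .032
```

```text
4.4 [0.5258 0.0128 0.0371] f [-14.3   6.   64.8] op 0.0599009169827965
zaxis [-5.0e-04 -1.7e-03 -1.0e+00] yaw -7.41
tool delta [-0.0029 -0.0003  0.0051]
```

Contact at 65 N: the right finger's back is probably on the rail or its end stop, since the part lies off-centre. I'll rise a little and close from there, because the tips swing inward and forward as they shut.

Request:
send_rows:
  deltas:
    - [[-0.003,0,-0.004],[0,0,0]]
    - [[0,0,0],[0,0,0]]
  gripper: 0.38
  newtons: 30

```text
time: 4.6
ee_pos: [0.5252, 0.0127, 0.0439]
tool_rot: [0.001, 0.998, -0.064, 0.002]
ft_force: [0.7, -0.7, 0.4]
opening: 0.0532
```

```bash
python3 st.py .523 .0135 .032;python3 - <<'E'
from h import *
cv2.imwrite("pics/w5.png",ctrl.grab_frame("wrist"))
cv2.imwrite("pics/s5.png",cv2.resize(ctrl.grab_frame("side")[210:310,260:380],None,fx=6,fy=6))
E
```

```text
4.6 [0.5252 0.0127 0.0439] f [ 0.7 -0.7  0.4] op 0.05321138265340134
zaxis [ 0.0043 -0.0032 -1.    ] yaw -7.38
tool delta [-0.0023 -0.0006  0.0119]
```

View pics/w5.png

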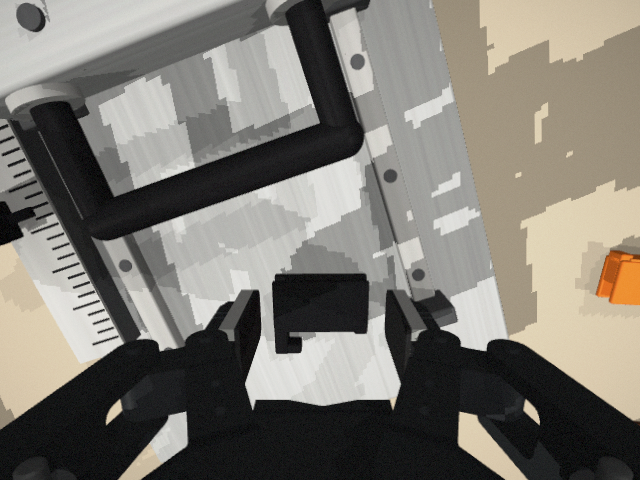

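View pics/s5.png

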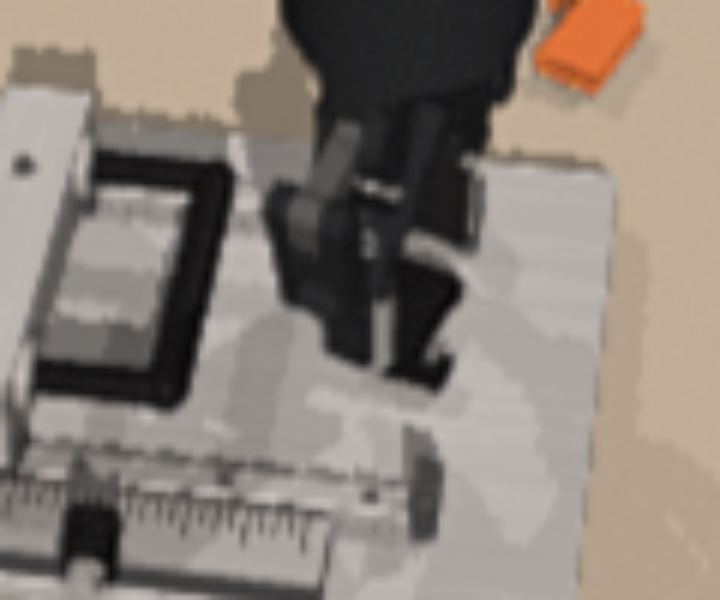

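Request:
send_rows:
  deltas:
    - [[-0.003,0,0.007],[0,0,0]]
    - [[0,0,0.003],[0,0,0]]

```text
time: 4.9
ee_pos: [0.525, 0.0124, 0.0366]
tool_rot: [0.002, 0.998, -0.064, 0.004]
ft_force: [-12.2, 2.7, 34.4]
opening: 0.0532
```

```bash
python3 st.py .523 .0135 .032
```

```text
4.9 [0.525  0.0124 0.0366] f [-12.2   2.7  34.4] op 0.053157554363547715
zaxis [ 0.0077 -0.0049 -1.    ] yaw -7.35
tool delta [-0.0021 -0.0008  0.0045]
```

Request:
send_rows:
  deltas:
    - [[-0.002,0,-0.001],[0,-0.5,0]]
    - [[0,0,0],[0,0,0]]
    - [[0,0,0],[0,0,0]]
    - [[0,0,0],[0,0,0]]
    - [[0,0,0],[0,0,0]]
  gripper: 0.8
  newtons: 30

```text
time: 5.4
ee_pos: [0.5235, 0.0126, 0.0376]
tool_rot: [0.002, 0.998, -0.064, -0.001]
ft_force: [-1.2, 0.3, 9.8]
opening: 0.0408
```

```bash
python3 st.py .523 .0135 .032;python3 - <<'E'
from h import *
cv2.imwrite("pics/w6.png",ctrl.grab_frame("wrist"))
E
```

```text
5.4 [0.5235 0.0126 0.0376] f [-1.2  0.3  9.8] op 0.04076348825815145
zaxis [-0.0016 -0.0037 -1.    ] yaw -7.36
tool delta [-0.0006 -0.0009  0.0056]
```

View pics/w6.png

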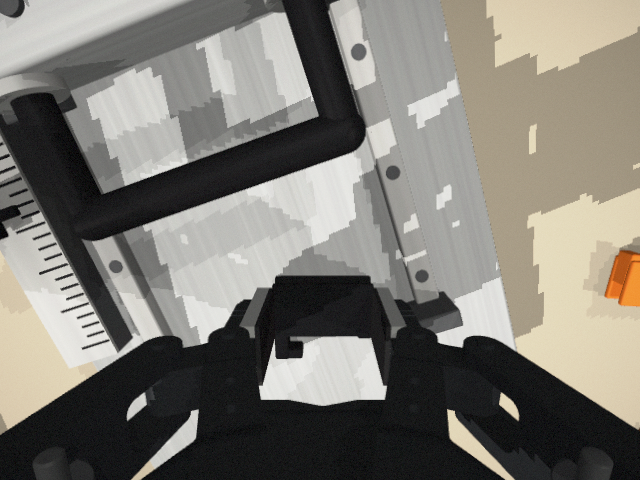

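Request:
send_rows:
  deltas:
    - [[0,0,-0.01],[0,0,0]]
    - [[0,0,-0.02],[0,0,0]]
    - [[0,0,-0.03],[0,0,0]]
    - [[0,0,-0.04],[0,0,0]]
    - [[0,0,-0.03],[0,0,0]]
    - [[0,0,0],[0,0,0]]
  newtons: 40

```text
time: 6.05
ee_pos: [0.5171, 0.0139, 0.1632]
tool_rot: [0.001, 0.998, -0.064, -0.011]
ft_force: [1.7, 0.7, -0.2]
opening: 0.0402
```

```bash
python3 st.py .476 -.375 .16;python3 - <<'E'
from h import *
import pickle
p=ctrl.camera_params("wrist");pickle.dump(p,open("w7.pkl","wb"))
cv2.imwrite("pics/w7.png",ctrl.grab_frame("wrist"))
E
```

```text
6.05 [0.5171 0.0139 0.1632] f [ 1.7  0.7 -0.2] op 0.04015426965493269
zaxis [-2.160e-02 -2.000e-04 -9.998e-01] yaw -7.39
tool delta [0.0094 0.3909 0.0042]
```

View pics/w7.png

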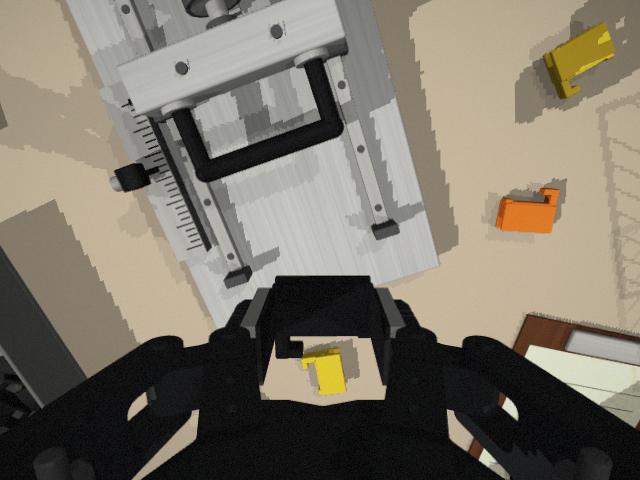

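Request:
send_rows:
  deltas:
    - [[0.002,0.025,0],[0,-1,0]]
    - [[0.001,0.045,0],[0,0,0]]
    - [[0.001,0.045,0],[0,0,0]]
    - [[0.001,0.045,0],[0,0,0]]
    - [[0.001,0.045,0],[0,0,0]]
    - [[0.001,0.045,0],[0,0,0]]
    - [[0.001,0.045,0],[0,0,0]]
    - [[0.001,0.035,0],[0,0,0]]
    - [[0,0,0],[0,0,0]]
    - [[0,0,0],[0,0,0]]

```text
time: 7.1
ee_pos: [0.4671, -0.3179, 0.1347]
tool_rot: [-0.011, 0.997, -0.063, -0.04]
ft_force: [0.2, 1.0, -0.4]
opening: 0.0402
```

```bash
python3 st.py .476 -.375 .13;python3 - <<'E'
from h import *
import pickle
p=ctrl.camera_params("wrist");pickle.dump(p,open("w8.pkl","wb"))
cv2.imwrite("pics/w8.png",ctrl.grab_frame("wrist"))
cv2.imwrite("pics/s8.png",ctrl.grab_frame("side"))
E
```

```text
7.1 [ 0.4671 -0.3179  0.1347] f [ 0.2  1.  -0.4] op 0.04020224202751918
zaxis [-0.0783  0.0263 -0.9966] yaw -7.15
tool delta [0.0163 0.0556 0.0025]
```

View pics/w8.png

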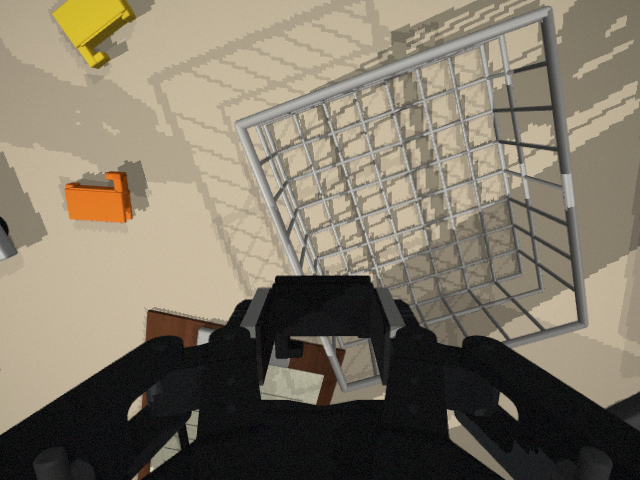

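View pics/s8.png

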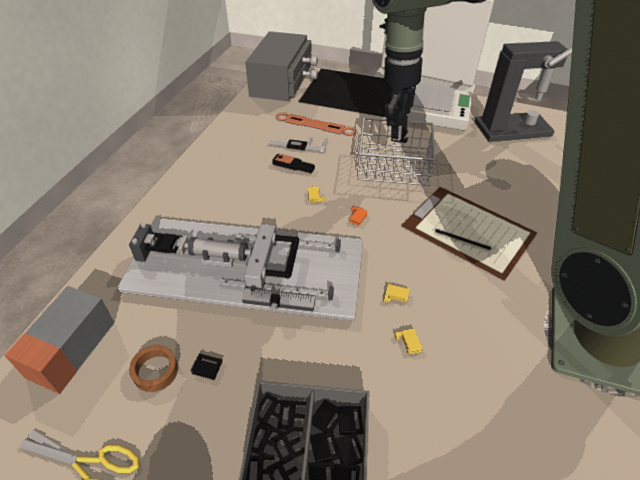

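Run:
```python
from h import *
import pickle
p=pickle.load(open("w8.pkl","rb"))
P=np.array([plane(p,q,.075) for q in[(240,122),(548,10),(585,324),(345,388)]]);print(P.round(3),P.mean(0))
print([np.linalg.norm(P[i]-P[i-1]).round(3) for i in range(4)])
```

```text
[[ 0.545 -0.286  0.075]
 [ 0.575 -0.433  0.075]
 [ 0.408 -0.468  0.075]
 [ 0.378 -0.32   0.075]] [ 0.47650138 -0.37676422  0.075     ]
[np.float64(0.171), np.float64(0.15), np.float64(0.171), np.float64(0.151)]
```

Request:
send_rows:
  deltas:
    - [[0.01,0.02,-0.005],[-0.8,2.2,0]]
    - [[0.006,0.02,-0.005],[-0.7,2.2,0]]
    - [[0.002,0.015,0],[0,0,0]]
    - [[0,0,0],[0,0,0]]

```text
time: 7.6
ee_pos: [0.4816, -0.373, 0.1435]
tool_rot: [0.006, 0.998, -0.058, -0.0]
ft_force: [0.2, 0.5, -0.3]
opening: 0.0404
```

```bash
python3 st.py .476 -.375 .11
```

```text
7.6 [ 0.4816 -0.373   0.1435] f [ 0.2  0.5 -0.3] op 0.04035962585112616
zaxis [-0.001  -0.0119 -0.9999] yaw -6.62
tool delta [-0.0054  0.0022  0.0336]
```

Request:
send_rows:
  deltas:
    - [[-0.005,0.002,0.03],[0,0,0]]
    - [[0,0,0.03],[0,0,0]]
    - [[0,0,0.015],[0,0,0]]
    - [[0,0,0],[0,0,0]]

```text
time: 8.0
ee_pos: [0.4789, -0.3757, 0.0687]
tool_rot: [0.007, 0.998, -0.057, 0.002]
ft_force: [0.7, 0.6, 0.0]
opening: 0.0404
```

Request:
send_rows:
  deltas:
    - [[0,0,0],[0,0,0]]
    - [[0,0,0],[0,0,0]]
    - [[0,0,0],[0,0,0]]
    - [[0,0,0],[0,0,0]]
  gripper: 0.3

```text
time: 8.4
ee_pos: [0.4813, -0.3766, 0.0725]
tool_rot: [0.009, 0.998, -0.056, 0.004]
ft_force: [0.7, 0.1, -0.2]
opening: 0.0598
```

Request:
send_rows:
  deltas:
    - [[0,0,-0.03],[0,0,0]]
    - [[0,0,-0.045],[0,0,0]]
    - [[0,0,-0.045],[0,0,0]]
    - [[0,0,-0.04],[0,0,0]]
    - [[0,0,0],[0,0,0]]

```text
time: 8.9
ee_pos: [0.4806, -0.374, 0.2409]
tool_rot: [0.01, 0.998, -0.056, 0.005]
ft_force: [0.1, -1.0, 0.7]
opening: 0.0596
```

```bash
python3 st.py .58 .045 .2;python3 - <<'E'
from h import *
import pickle
p=ctrl.camera_params("wrist");pickle.dump(p,open("w9.pkl","wb"))
cv2.imwrite("pics/w9.png",ctrl.grab_frame("wrist"))
# tester from w7
p=pickle.load(open("w7.pkl","rb"));i=cv2.imread("pics/w7.png")
cv2.imwrite("pics/w7c.png",cv2.resize(i[60:280,90:370],None,fx=2.8,fy=2.8,interpolation=cv2.INTER_CUBIC))
E
```

```text
8.9 [ 0.4806 -0.374   0.2409] f [ 0.1 -1.   0.7] op 0.05957299715664019
zaxis [ 0.0081 -0.0197 -0.9998] yaw -6.44
tool delta [ 0.0514 -0.4282  0.0334]
```

View pics/w9.png

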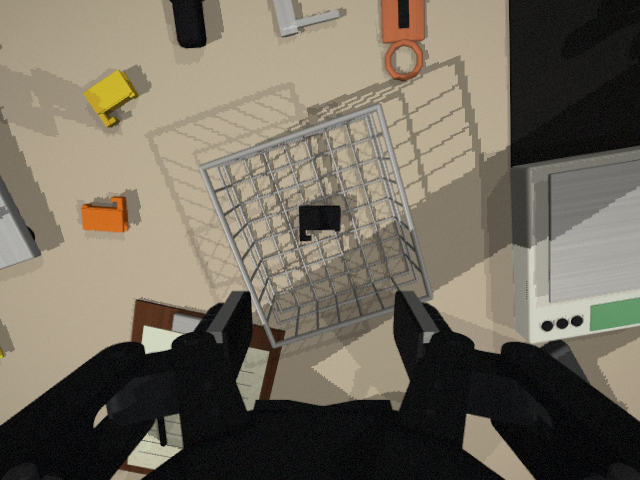

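View pics/w7c.png

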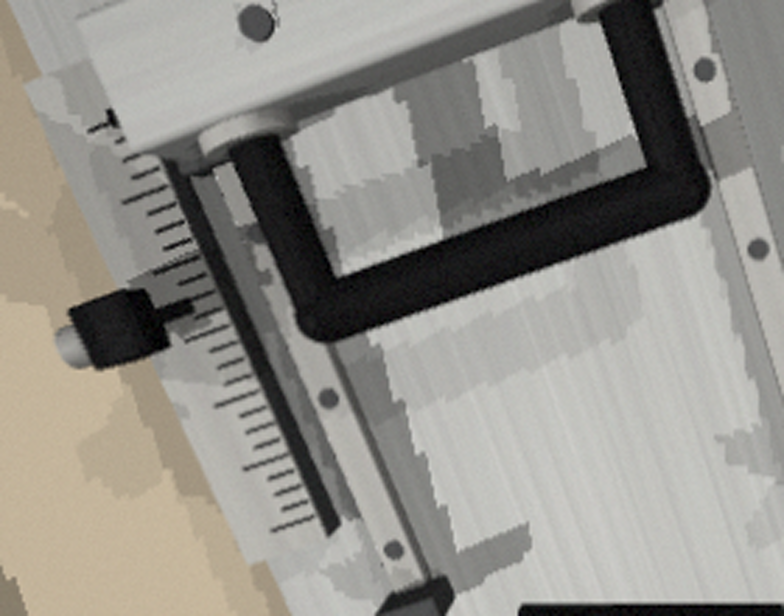

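The broken half lies in the basket at (320,218), well inside. Next I measure the handle, nose and axis from w7.

Run:
```python
from h import *
import pickle
p=pickle.load(open("w7.pkl","rb"))
f=lambda x,y:(x/2.8+90-.3,y/2.8+60-.3)
a=plane(p,f(322,308),.05);b=plane(p,f(682,190),.05);m=(a+b)/2
print("bar ends",a.round(4),b.round(4),np.linalg.norm(a-b),"mid",m.round(4),"yaw",np.degrees(np.arctan2(b[0]-a[0],a[1]-b[1])))
c=plane(p,f(168,165),.03);d=plane(p,f(333,532),.03);print("edge yaw",np.degrees(np.arctan2(c[1]-d[1],c[0]-d[0])))
for yaw in(11.4,12.1):
  u=np.array([np.cos(np.radians(yaw)),np.sin(np.radians(yaw))]);v=np.array([-u[1],u[0]])
  n=plane(p,f(192,307),.036);t=plane(p,f(105,120),.036)
  print(yaw,"nose",((n-m)[:2]@u).round(4),((n-m)[:2]@v).round(4),"pointer",((t-m)[:2]@u).round(4),((t-m)[:2]@v).round(4))
# other views
p=pickle.load(open("w1.pkl","rb"));f=lambda x,y:(x/3.3+160-.3,y/3.3+0-.3)
a=plane(p,f(318,262),.05);b=plane(p,f(672,178),.05);m1=(a+b)/2
print("w1 bar",a.round(4),b.round(4),np.linalg.norm(a-b),"mid",m1.round(4),"yaw",np.degrees(np.arctan2(b[0]-a[0],a[1]-b[1])))
n=plane(p,f(186,247),.036);t=plane(p,f(145,48),.036)
print("nose",((n-m1)[:2]@u).round(4),((n-m1)[:2]@v).round(4),"pointer",((t-m1)[:2]@u).round(4),((t-m1)[:2]@v).round(4))
```

```text
bar ends [0.5765 0.0852 0.05  ] [ 0.5919 -0.0034  0.05  ] 0.08992164912277646 mid [0.5842 0.0409 0.05  ] yaw 9.920626665893714
edge yaw 11.656727340594323
11.4 nose 0.0126 0.0807 pointer 0.0599 0.0813
12.1 nose 0.0136 0.0805 pointer 0.0608 0.0805
w1 bar [0.5744 0.0855 0.05  ] [ 0.5932 -0.0026  0.05  ] 0.09015102196326699 mid [0.5838 0.0415 0.05  ] yaw 12.06579591215033
nose 0.014 0.0798 pointer 0.061 0.0769
```

Request:
send_rows:
  deltas:
    - [[0.0056,-0.0424,0],[1,-0.4,0]]
    - [[0.0056,-0.0424,0],[0,0,0]]
    - [[0.0056,-0.0424,0],[0,0,0]]
    - [[0.0056,-0.0424,0],[0,0,0]]
    - [[0.0056,-0.0424,0],[0,0,0]]
    - [[0.0056,-0.0424,0],[0,0,0]]
    - [[0.0056,-0.0424,0],[0,0,0]]
    - [[0.0056,-0.0424,0],[0,0,0]]
    - [[0.0056,-0.0424,0],[0,0,0]]
    - [[0.0056,-0.035,0],[0,0,0]]
    - [[0,0,0],[0,0,0]]

```text
time: 10.05
ee_pos: [0.5795, 0.0497, 0.2261]
tool_rot: [-0.003, 0.998, -0.059, -0.008]
ft_force: [-0.3, -0.2, 0.3]
opening: 0.0597
```

Request:
send_rows:
  deltas:
    - [[0,0,0],[0,0,-8.3]]
    - [[0,0,0],[0,0,-8.3]]
    - [[0,0,0],[0,0,-8.3]]
    - [[0,0,0],[0,0,-8.3]]
    - [[0,0,0],[0,0,-8.3]]
    - [[0,0,0],[0,0,-8.3]]
    - [[0,0,0],[0,0,-8.3]]
    - [[0,0,0],[0,0,-8.3]]
    - [[0,0,0],[0,0,-8.3]]
    - [[0,0,0],[0,0,-8.3]]
    - [[0,0,0],[0,0,-8.3]]
    - [[0,0,0],[0,0,-8.3]]
  gripper: 0.5

```text
time: 11.25
ee_pos: [0.5684, 0.0426, 0.2103]
tool_rot: [-0.017, 0.667, 0.745, -0.014]
ft_force: [-0.2, 0.4, 0.0]
opening: 0.0425
```

```bash
python3 st.py .584 .0413 .12
```

```text
11.25 [0.5684 0.0426 0.2103] f [-0.2  0.4  0. ] op 0.042471890553764484
zaxis [-0.0443  0.0029 -0.999 ] yaw 96.29
tool delta [-0.0037  0.0193  0.0895]
```

Request:
send_rows:
  deltas:
    - [[-0.003,0.012,0.02],[-2.5,0,-5.4]]
    - [[0,0.005,0.03],[0,0,0]]
    - [[0,0,0.03],[0,0,0]]
    - [[0,0,0],[0,0,0]]

```text
time: 11.65
ee_pos: [0.5829, 0.0389, 0.1252]
tool_rot: [-0.004, 0.63, 0.777, 0.002]
ft_force: [-0.3, -0.7, -0.9]
opening: 0.0426
```

```bash
python3 st.py .584 .0413 .10;python3 - <<'E'
from h import *
import pickle
p=ctrl.camera_params("wrist");pickle.dump(p,open("w10.pkl","wb"))
cv2.imwrite("pics/w10.png",ctrl.grab_frame("wrist"))
E
```

```text
11.65 [0.5829 0.0389 0.1252] f [-0.3 -0.7 -0.9] op 0.042573790128527786
zaxis [-0.003   0.0084 -1.    ] yaw 101.9
tool delta [0.0019 0.0016 0.0252]
```

View pics/w10.png

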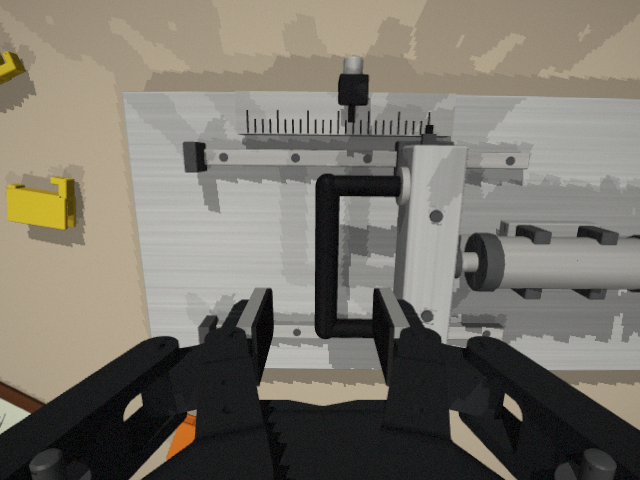

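Request:
send_rows:
  deltas:
    - [[0.002,0.001,0.03],[0,0,0]]
    - [[0,0,0.02],[0,0,0]]
    - [[0,0,0],[0,0,0]]
  gripper: 0.57

```text
time: 12.0
ee_pos: [0.589, 0.0396, 0.0815]
tool_rot: [0.001, 0.631, 0.776, 0.006]
ft_force: [-1.4, 0.4, 0.3]
opening: 0.0368
```

```bash
python3 st.py .584 .0413 .042;python3 - <<'E'
from h import *
import pickle
p=ctrl.camera_params("wrist");pickle.dump(p,open("w11.pkl","wb"))
cv2.imwrite("pics/w11.png",ctrl.grab_frame("wrist"))
E
```

```text
12.0 [0.589  0.0396 0.0815] f [-1.4  0.4  0.3] op 0.03684616632657402
zaxis [ 0.0094  0.0069 -0.9999] yaw 101.82
tool delta [ 0.0025 -0.0049  0.0394]
```

View pics/w11.png

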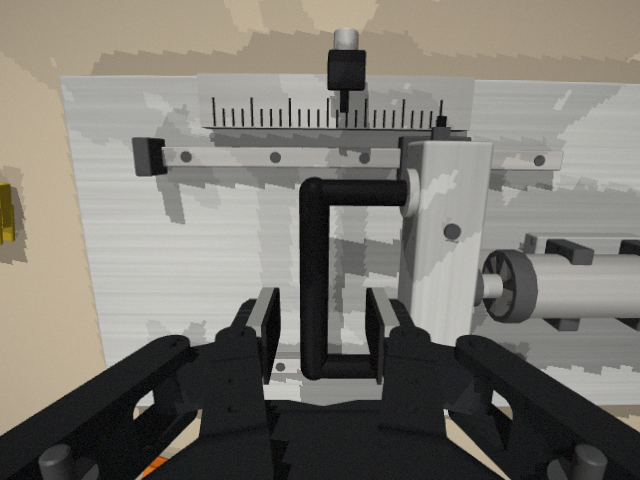

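Request:
send_rows:
  deltas:
    - [[0.002,-0.006,0.004],[0.6,0,0]]
    - [[0,-0.002,0.012],[0,0,0]]
    - [[0,-0.001,0.01],[0,0,0]]
    - [[0,0,0],[0,0,0]]

```text
time: 12.45
ee_pos: [0.584, 0.0392, 0.061]
tool_rot: [0.003, 0.631, 0.776, 0.005]
ft_force: [-0.6, 0.3, -0.3]
opening: 0.0367
```

```bash
python3 st.py .584 .0413 .042
```

```text
12.45 [0.584  0.0392 0.061 ] f [-0.6  0.3 -0.3] op 0.03673679318089387
zaxis [ 0.0103  0.0034 -0.9999] yaw 101.81
tool delta [0.0021 0.0002 0.019 ]
```

Request:
send_rows:
  deltas:
    - [[0.002,-0.002,0.01],[0.6,0,0]]
    - [[0,-0.001,0.01],[0,0,0]]
    - [[0,0,0.002],[0,0,0]]
    - [[0,0,0],[0,0,0]]

```text
time: 12.85
ee_pos: [0.5805, 0.0408, 0.0369]
tool_rot: [-0.001, 0.631, 0.776, 0.0]
ft_force: [0.4, 0.2, -0.1]
opening: 0.0367
```

```bash
python3 st.py .584 .0413 .042;python3 - <<'E'
from h import *
cv2.imwrite("pics/w12.png",ctrl.grab_frame("wrist"))
cv2.imwrite("pics/s12.png",cv2.resize(ctrl.grab_frame("side")[200:320,200:370],None,fx=4.5,fy=4.5))
E
```

```text
12.85 [0.5805 0.0408 0.0369] f [ 0.4  0.2 -0.1] op 0.03673445391082202
zaxis [-0.0011  0.0011 -1.    ] yaw 101.82
tool delta [-0.0002  0.0035 -0.0051]
```

View pics/w12.png

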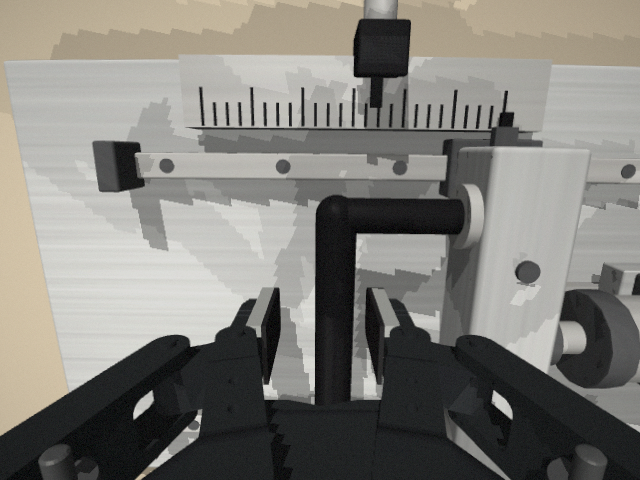

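View pics/s12.png

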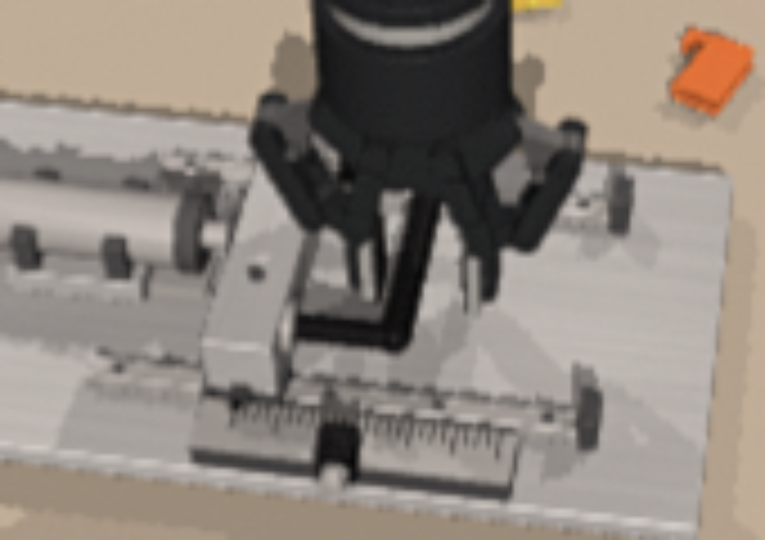

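Request:
send_rows:
  deltas:
    - [[0,0.004,-0.004],[0,0,0]]
    - [[0,0,0],[0,0,0]]

```text
time: 13.15
ee_pos: [0.5856, 0.0416, 0.0423]
tool_rot: [0.0, 0.631, 0.776, 0.001]
ft_force: [0.1, 0.6, -0.2]
opening: 0.0365
```

Request:
send_rows:
  deltas:
    - [[0,0,0],[0,0,0]]
    - [[0,0,0],[0,0,0]]
    - [[0,0,0],[0,0,0]]
    - [[0,0,0],[0,0,0]]
    - [[0,0,0],[0,0,0]]
  gripper: 1.0
  newtons: 60

```text
time: 13.65
ee_pos: [0.5847, 0.0412, 0.0432]
tool_rot: [-0.001, 0.631, 0.776, -0.0]
ft_force: [-0.5, 0.2, 0.4]
opening: 0.0119
```

```bash
cat > pt.py <<'E'
from h import *
import sys,pickle
n=sys.argv[1]
s=ctrl.state();p=ctrl.camera_params("wrist");i=ctrl.grab_frame("wrist")
pickle.dump(p,open(n+".pkl","wb"));cv2.imwrite(f"pics/{n}.png",i)
E
python3 st.py .584 .0413 .042; python3 pt.py w13
```

```text
13.65 [0.5847 0.0412 0.0432] f [-0.5  0.2  0.4] op 0.0119477435245592
zaxis [-1.7e-03  3.0e-04 -1.0e+00] yaw 101.8
tool delta [ 0.0002 -0.0006  0.0012]
```

View pics/w13.png

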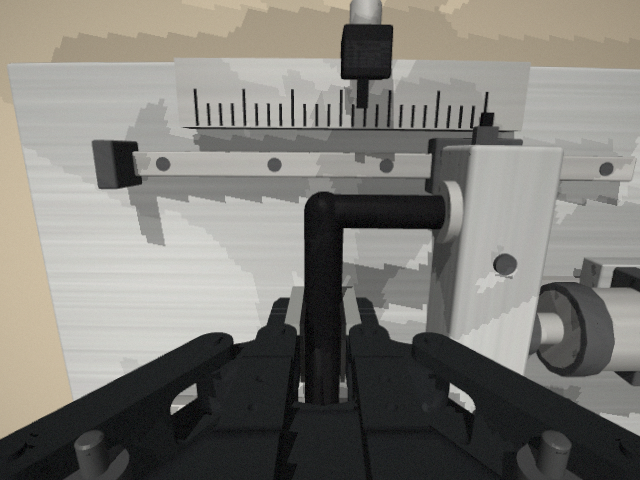

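```bash
cat > gap.py <<'E'
from h import *
import sys,pickle
n=sys.argv[1];a=[float(x) for x in sys.argv[2:6]]
p=pickle.load(open(n+".pkl","rb"))
A=plane(p,a[:2],.036);B=plane(p,a[2:],.036)
u=np.array([np.cos(np.radians(11.7)),np.sin(np.radians(11.7)),0])
print("pointer-nose x mm",1000*(A-B)@u, A.round(4),B.round(4))
E
python3 gap.py w13 486.5 116 362 106
```

```text
pointer-nose x mm 46.02019488617066 [0.6271 0.1298 0.036 ] [0.5814 0.1235 0.036 ]
```

Request:
send_rows:
  deltas:
    - [[0,-0.006,0],[0,0,0]]
    - [[0,-0.008,0],[0,0,0]]
    - [[0,-0.008,0],[0,0,0]]
    - [[0,-0.008,0],[0,0,0]]

```text
time: 14.1
ee_pos: [0.5572, 0.0357, 0.0432]
tool_rot: [0.002, 0.631, 0.776, 0.003]
ft_force: [5.7, 1.5, -6.4]
opening: 0.0119
```

```bash
python3 st.py .584 .0413 .043; python3 pt.py w14
```

```text
14.1 [0.5572 0.0357 0.0432] f [ 5.7  1.5 -6.4] op 0.011916324314067459
zaxis [ 0.007   0.0021 -1.    ] yaw 101.77
tool delta [0.     0.0274 0.0004]
```

View pics/w14.png

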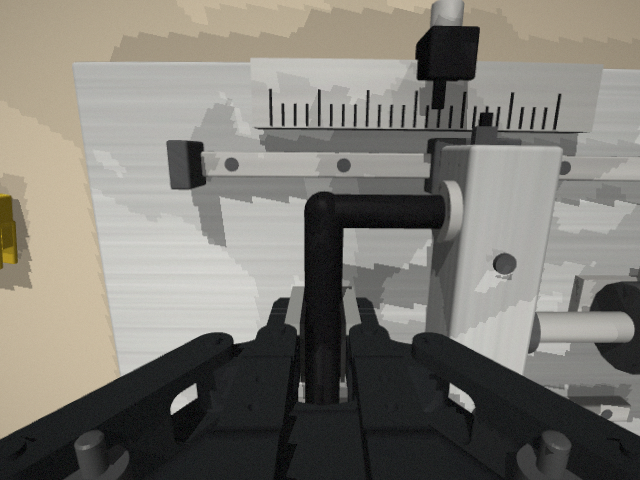

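```bash
python3 gap.py w14 486 116 438.5 106
```

```text
pointer-nose x mm 17.979270445076885 [0.5998 0.1243 0.036 ] [0.5815 0.1239 0.036 ]
```

Request:
send_rows:
  deltas:
    - [[0,-0.005,0],[0.3,0,0]]
    - [[0,-0.005,0],[0,0,0]]
    - [[0,0,0],[0,0,0]]

```text
time: 14.45
ee_pos: [0.5472, 0.0337, 0.0432]
tool_rot: [0.002, 0.631, 0.776, 0.003]
ft_force: [7.8, 2.2, -6.6]
opening: 0.012
```

```bash
python3 st.py .584 .0413 .043; python3 pt.py w15
python3 - <<'E'
import cv2
cv2.imwrite("pics/w15c.png",cv2.resize(cv2.imread("pics/w15.png")[40:170,360:560],None,fx=4,fy=4,interpolation=cv2.INTER_CUBIC))
E
```

```text
14.45 [0.5472 0.0337 0.0432] f [ 7.8  2.2 -6.6] op 0.01203574190283693
zaxis [ 0.0075  0.0019 -1.    ] yaw 101.71
tool delta [-0.      0.0375  0.0005]
```

View pics/w15c.png

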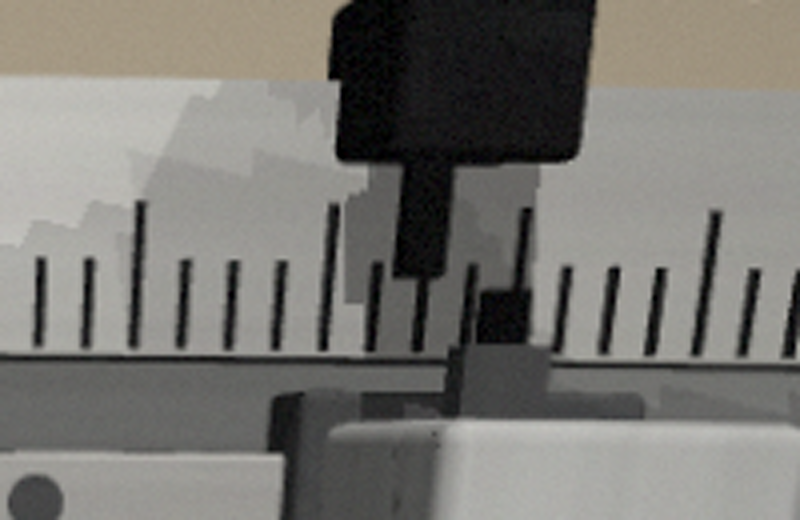

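```bash
python3 gap.py w15 486 112.5 464.2 108.5; python3 gap.py w15 384 110 372 110
```

```text
pointer-nose x mm 8.259911682988394 [0.5895 0.1235 0.036 ] [0.5812 0.1231 0.036 ]
pointer-nose x mm 4.406384179882773 [0.5524 0.1164 0.036 ] [0.5481 0.1155 0.036 ]
```

Request:
send_rows:
  deltas:
    - [[0,-0.005,0],[0,0,0]]
    - [[0,-0.002,0],[0,0,0]]
    - [[0,0,0],[0,0,0]]
    - [[0,0,0],[0,0,0]]

```text
time: 14.9
ee_pos: [0.5438, 0.0331, 0.0432]
tool_rot: [0.006, 0.632, 0.775, 0.008]
ft_force: [5.9, 1.8, -6.4]
opening: 0.0116
```

```bash
python3 st.py .584 .0413 .043; python3 pt.py w16
python3 - <<'E'
import cv2
cv2.imwrite("pics/w16c.png",cv2.resize(cv2.imread("pics/w16.png")[40:170,400:600],None,fx=4,fy=4,interpolation=cv2.INTER_CUBIC))
E
```

```text
14.9 [0.5438 0.0331 0.0432] f [ 5.9  1.8 -6.4] op 0.011567730757088364
zaxis [ 0.019   0.0039 -0.9998] yaw 101.65
tool delta [-0.     0.041  0.001]
```

View pics/w16c.png

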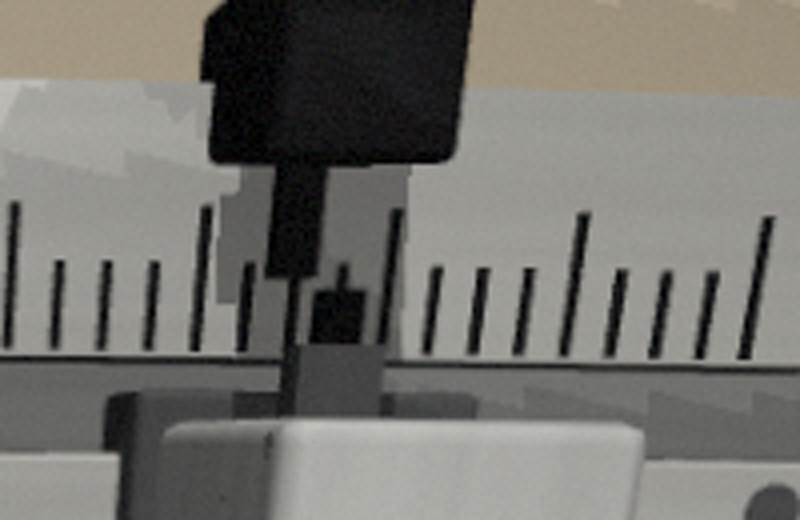

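Request:
send_rows:
  deltas:
    - [[0,-0.004,0],[0.5,0,0]]
    - [[0,-0.002,0],[0,0,0]]
    - [[0,0,0],[0,0,0]]
    - [[0,0,0],[0,0,0]]

```text
time: 15.35
ee_pos: [0.5418, 0.0326, 0.0432]
tool_rot: [0.007, 0.632, 0.775, 0.009]
ft_force: [6.8, 2.9, -7.7]
opening: 0.0121
```

```bash
python3 st.py .584 .0413 .043; python3 pt.py w17
python3 - <<'E'
import cv2
cv2.imwrite("pics/w17c.png",cv2.resize(cv2.imread("pics/w17.png")[40:170,400:600],None,fx=4,fy=4,interpolation=cv2.INTER_CUBIC))
E
```

```text
15.35 [0.5418 0.0326 0.0432] f [ 6.8  2.9 -7.7] op 0.01207704778914716
zaxis [ 0.0224  0.0039 -0.9997] yaw 101.6
tool delta [0.     0.043  0.0012]
```

View pics/w17c.png

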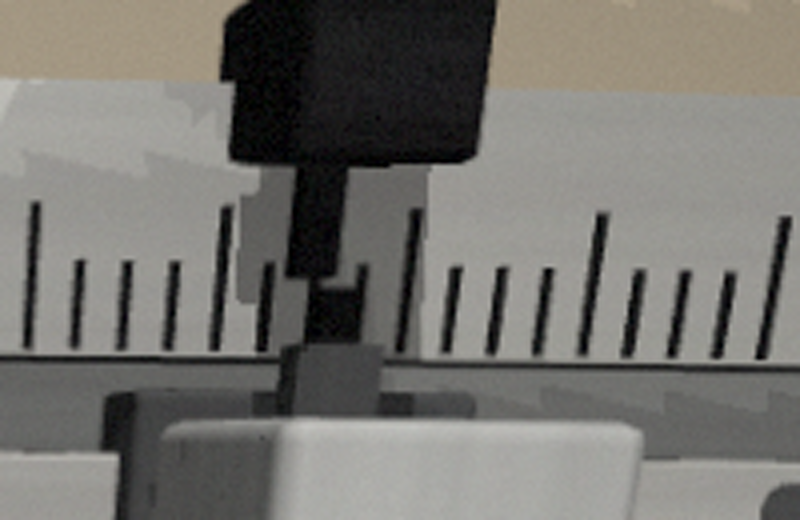

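Request:
send_rows:
  deltas:
    - [[0,-0.004,0],[0.5,0,0]]
    - [[0,-0.002,0],[0,0,0]]
    - [[0,0,0],[0,0,0]]
    - [[0,0,0],[0,0,0]]

```text
time: 15.8
ee_pos: [0.5401, 0.0323, 0.0432]
tool_rot: [0.009, 0.632, 0.775, 0.01]
ft_force: [7.0, 2.3, -6.8]
opening: 0.0119
```

```bash
python3 st.py .584 .0413 .043; python3 pt.py w18
python3 - <<'E'
import cv2
cv2.imwrite("pics/w18c.png",cv2.resize(cv2.imread("pics/w18.png")[40:170,400:600],None,fx=4,fy=4,interpolation=cv2.INTER_CUBIC))
E
```

```text
15.8 [0.5401 0.0323 0.0432] f [ 7.   2.3 -6.8] op 0.01187619680188754
zaxis [ 0.0261  0.004  -0.9997] yaw 101.56
tool delta [0.     0.0448 0.0014]
```

View pics/w18c.png

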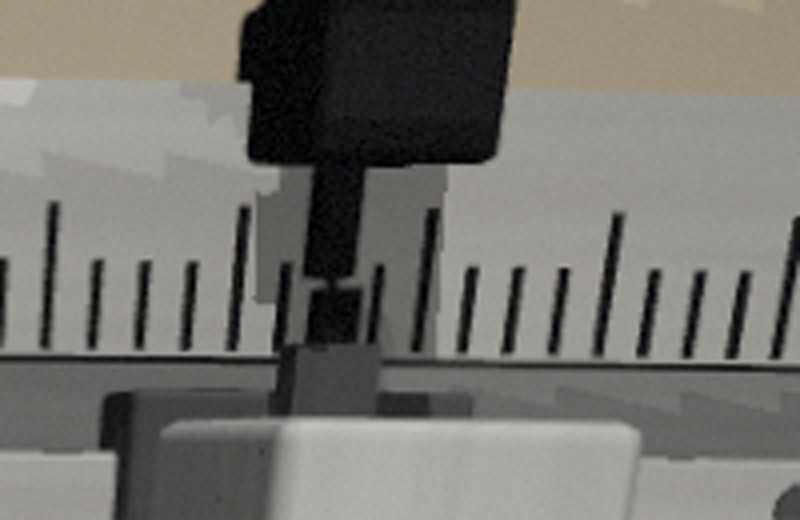

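Request:
send_rows:
  deltas:
    - [[0,-0.001,0],[0,0,0]]
    - [[0,0,0],[0,0,0]]
    - [[0,0,0],[0,0,0]]
    - [[0,0,0],[0,0,0]]
    - [[0,0,0],[0,0,0]]
    - [[0,0,0],[0,0,0]]

```text
time: 16.45
ee_pos: [0.5436, 0.033, 0.0432]
tool_rot: [0.014, 0.632, 0.775, 0.015]
ft_force: [6.7, 2.2, -5.9]
opening: 0.0116
```

```bash
python3 st.py .584 .0413 .043; python3 pt.py w19;python3 st.py
python3 - <<'E'
from h import *
a=cv2.resize(cv2.imread("pics/w19.png")[40:170,400:600],None,fx=4,fy=4,interpolation=cv2.INTER_CUBIC)
cv2.imwrite("pics/w19c.png",a)
for _ in range(3): i=ctrl.grab_frame("side")
cv2.imwrite("pics/s19.png",i)
E
python3 st.py .584 .0413 .043
```

```text
16.45 [0.5436 0.033  0.0432] f [ 6.7  2.2 -5.9] op 0.011616505810883793
zaxis [ 0.0399  0.0059 -0.9992] yaw 101.55
tool delta [0.0001 0.0412 0.0019]
16.5 [0.5437 0.033  0.0432] f [ 6.6  2.1 -6.6] op 0.011820382923704987
zaxis [ 0.0401  0.0059 -0.9992] yaw 101.55
16.65 [0.5437 0.033  0.0432] f [ 7.   2.1 -6.9] op 0.012131866608523183
zaxis [ 0.0401  0.0059 -0.9992] yaw 101.55
tool delta [0.0001 0.0411 0.0019]
```

View pics/w19c.png

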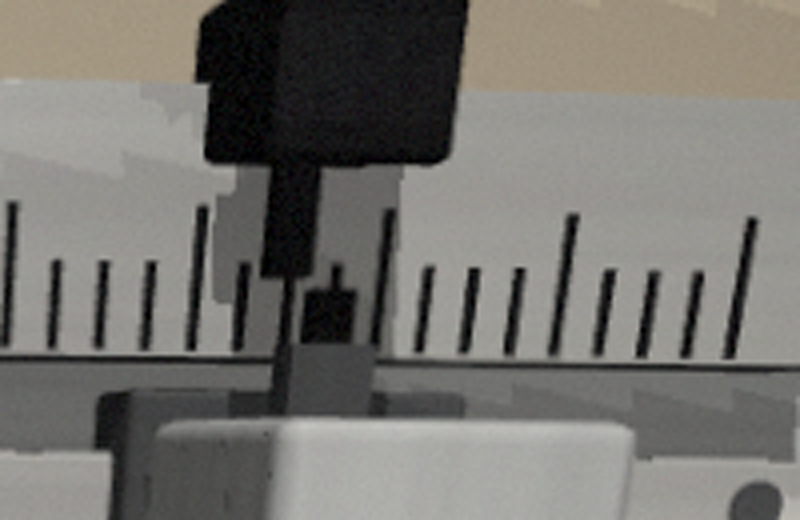

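View pics/s19.png

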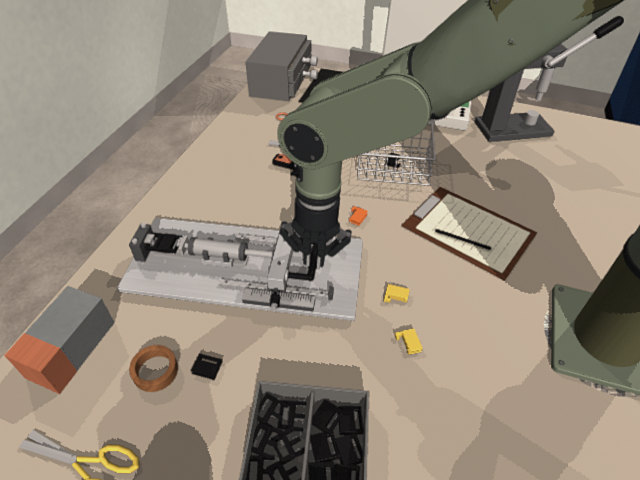

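Zero rows creep back towards home, about 0.6 mm per row, while camera calls hold the target. I'll pull in the last 4 mm and then dwell on the held target.

Request:
send_rows:
  deltas:
    - [[0,-0.003,0],[0.8,0,0]]
    - [[0,-0.002,0],[0.5,0,0]]
    - [[0,-0.001,0],[0.4,0,0]]

```text
time: 16.95
ee_pos: [0.5406, 0.0324, 0.0432]
tool_rot: [0.007, 0.632, 0.775, 0.007]
ft_force: [6.8, 2.4, -7.5]
opening: 0.0121
```

```bash
python3 st.py .584 .0413 .043; python3 pt.py w20;python3 st.py;python3 pt.py w20
python3 - <<'E'
from h import *
a=cv2.resize(cv2.imread("pics/w20.png")[40:170,400:600],None,fx=4,fy=4,interpolation=cv2.INTER_CUBIC)
cv2.imwrite("pics/w20c.png",a)
E
python3 st.py .584 .0413 .043
```

```text
16.95 [0.5406 0.0324 0.0432] f [ 6.8  2.4 -7.5] op 0.01214702889433471
zaxis [ 0.0192  0.0012 -0.9998] yaw 101.53
tool delta [0.0001 0.0443 0.0011]
17.0 [0.5407 0.0324 0.0432] f [ 7.9  1.9 -6.8] op 0.011942073140182759
zaxis [ 0.0191  0.0012 -0.9998] yaw 101.53
17.05 [0.5407 0.0324 0.0432] f [ 6.4  1.7 -8. ] op 0.012040987912103417
zaxis [ 0.0192  0.0012 -0.9998] yaw 101.53
tool delta [0.     0.0442 0.0011]
```

View pics/w20c.png

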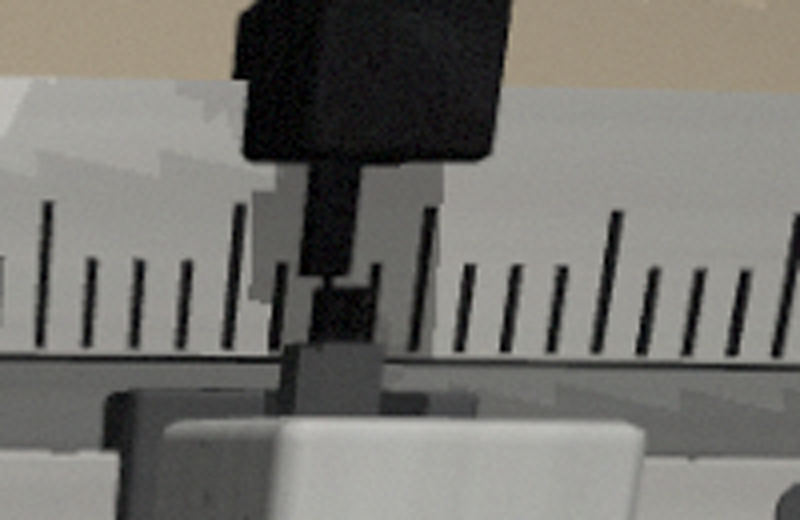

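Request:
send_rows:
  deltas:
    - [[0,-0.002,0],[0.3,0,0]]

```text
time: 17.15
ee_pos: [0.54, 0.0323, 0.0433]
tool_rot: [0.007, 0.633, 0.774, 0.006]
ft_force: [6.9, 3.9, -8.0]
opening: 0.0121
```

```bash
python3 st.py
python3 - <<'E'
from h import *
import pickle
for _ in range(13): i=ctrl.grab_frame("scene")
cv2.imwrite("pics/sc21.png",i)
i=ctrl.grab_frame("side");cv2.imwrite("pics/s21c.png",cv2.resize(i[110:200,330:450],None,fx=4,fy=4))
pickle.dump(ctrl.camera_params("wrist"),open("w21.pkl","wb"))
i=ctrl.grab_frame("wrist");cv2.imwrite("pics/w21c.png",cv2.resize(i[40:170,400:600],None,fx=4,fy=4,interpolation=cv2.INTER_CUBIC))
print(ctrl.state()["qvel"].round(4))
E
python3 st.py
```

```text
17.15 [0.54   0.0323 0.0433] f [ 6.9  3.9 -8. ] op 0.012064363959935353
zaxis [ 1.760e-02  7.000e-04 -9.998e-01] yaw 101.52
[ 0.0003 -0.0007 -0.0005  0.0009 -0.0015 -0.0011]
17.9 [0.5398 0.0322 0.0433] f [ 7.1  2.1 -7.5] op 0.011913578537107505
zaxis [ 1.730e-02  7.000e-04 -9.999e-01] yaw 101.52
```

View pics/w21c.png

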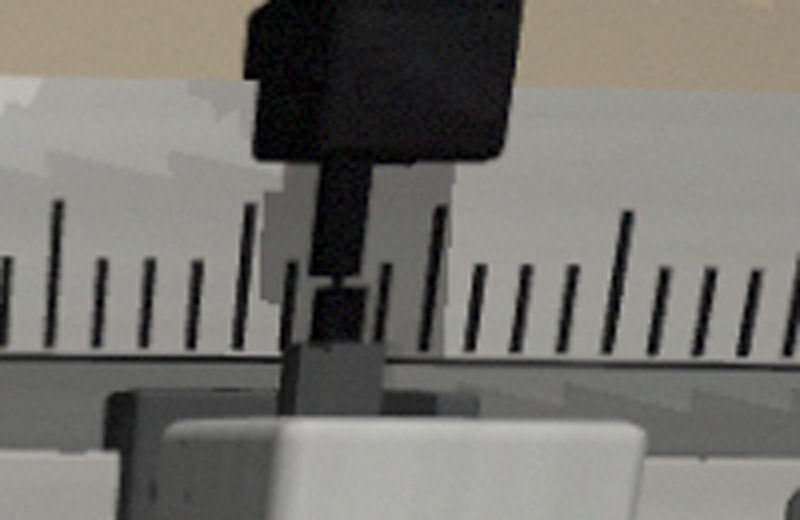

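View pics/s21c.png

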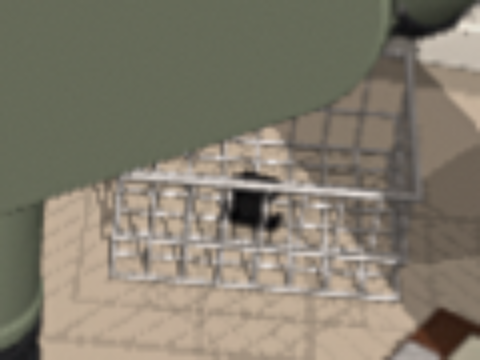

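The pointer tip (crop 338,288) is level with the nose (335,276), and the pose held steady for 0.75 s. The part lies on the basket floor, so I'm handing in.

```bash
python3 -c "
from cell import ctrl
print(ctrl.close_job())"
```

```text
the job is handed in; nothing more can be done
None
```

I dropped the broken buckle half into the wire basket, then pulled the handle out about 46 mm to the marker. I handed the job in at about 18 s, still gripping it; no verdict was reported.

**Last checks**
- **Pointer:** level with the marker's nose within about 0.5 mm in the wrist picture.
- **Hold:** the pose drifted about 0.2 mm over 0.75 s. The measured pull is about 7 N, the low end of the 7 to 12 N given, with the fingers set to 60 N.
- **Broken half:** it shows inside the basket in the wrist picture just after the drop. The last side picture shows it still there, low in the basket.
- **Other things:** I kept clear of the spare buckle, controller, tape roll and caliper, but did not measure them again at the end.

**What went wrong on the way**
- **Reaching for the part:** a finger pressed on the tester with about 65 N, then about 34 N on the second try. It was probably on the rail or its end stop. The wrist limit is 120 N. I gripped the part slightly higher than planned, and it held.
- **First hold:** the handle crept back about 4 mm while I sent rows without movement, so I pulled it in again and held on the fixed target.
- **Camera agreement:** early positions from the scene camera differed from the side camera by about 8 mm. I used wrist measurements for the grasp and the pull.

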